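# Put the mixed-up tools back on their silhouettes

## Task

The collar nut, the folding hex keys and the pin gauge have each been put down on another's silhouette board. Put every one back flat on its own silhouette, centred on it and lined up with it (either way round); the empty rubber mat is free for setting one aside on the way. Leave the oil bottle and the small dosing bottle where they stand.

Things in the scene. Friction and masses are not known exactly. Their poses are not given: they have to be found in the camera images.
- white_nut_centre (a point): white plastic collar nut, round, about 52 mm across (55 mm at most), 36 mm high, 60 g or so, standing with its axis upright. The point is its centre, 18 mm above its underside; z is its axis, up. It can be gripped round the outside in any direction, and may face any way round.
- hex_keys_centre (a point): folding hex key set, a red bar-shaped holder 100 mm long (y), 24 to 27 mm wide (x), lying flat; the holder is 16 mm high, 20 mm with the folded keys. About 120 g. The point is the centre, 10 mm above the underside; y along the length, z up. Grip it across its width (along x) at the middle.
- pin_gauge_centre (a point): steel pin gauge, 100 mm long (y), lying flat: a middle grip 44 mm long, 17 mm wide (x) and 15 mm high, with a thinner pin (11 mm) out of each end. About 60 g. The point is the centre, 7.5 mm above the underside; y along the length, z up. Grip the middle across its width (along x).
- nut_board: white board 110 mm (x) by 140 mm (y), 5 mm thick, fixed flat on the bench; its origin is the centre of its underside, z up, y along its long side. Painted flat in black on its top, centred on the board: the nut's silhouette, a round disc 55 mm across with small nubs. At the start the pin gauge lies across it.
- hex_board: white board 110 mm (x) by 140 mm (y), 5 mm thick, fixed flat on the bench; its origin is the centre of its underside, z up, y along its long side. Painted flat in black on its top, centred on the board: the hex keys' silhouette, a plain bar 102 by 28 mm with rounded corners, long along the board's y. At the start the nut stands on it.
- pin_board: white board 110 mm (x) by 140 mm (y), 5 mm thick, fixed flat on the bench; its origin is the centre of its underside, z up, y along its long side. Painted flat in black on its top, centred on the board: the pin gauge's silhouette, a stepped bar 102 mm long along the board's y, 19 mm wide in the middle and 12 mm wide at both ends. At the start the hex keys lie across it.
- spare_mat: plain black rubber mat, empty, fixed: the free spot. Size, origin and axes as the boards'. Boards and mat lie in a row, left to right in any order, long sides roughly fore and aft. Beware of the fixed torque arm on the right: a beam 0.25 m high along y = -0.52 from x = -0.06, ending at x = 0.46 in an upright spindle 0.55 m high; lift and draw the arm in before swinging past it.
- oil_bottle_centre (a point): bystander: green oil bottle 38 mm across and 89 mm high, standing loose on the bench behind the boards; the point is on its axis, 45 mm up. Leave it alone.
- nozzle_centre (a point): bystander: small white dosing bottle with a nozzle, 24 mm across and 50 mm high, standing loose on the bench behind the boards; the point is on its axis, 25 mm up. Leave it alone.
Mind the look-alikes: they are no part of the job. Of the things like the part that bears white_nut_centre, leave any that is green or orange; of the rest the smaller one is meant.

How it is judged:
By the outcome, as a careful person would: the job done as asked, in the order asked, and still so for the second after the job is handed in, with the robot touching nothing.
It also fails if it takes over 102 s, if anything falls off the work surface, if the arm or the gripper's body presses on something with over 40 N, if the wrist force passes 120 N, or if a joint passes its speed limit or range.

## Robot

A 6-joint arm with a two-finger parallel gripper is mounted at the origin on the work surface; the furniture and walls round the work are solid. World frame = base frame: x ahead of the robot, y to its left, z up, the work surface at z = 0. Lengths are in m, angles in rad, forces in N, time in s.
With the tool pointing down it reaches from about 0.375 to 0.975 m from the base axis. Payload 3.8 kg.
Tool frame: the origin (TCP) lies at the very end of the fingers, on their centre line; the grasp point (between the pads) lies 19 mm behind it; z points along the fingers, y is the line along which they close (so a half turn about z gives the same grasp; the last joint's range is limited). The gripper opens to 85 mm and grips with 20 to 120 N. Pads are 22 mm wide; open, the fingers measure 114 mm over their backs; the gripper's body (76 mm by 85 mm) begins 54 mm behind the grasp point. The pads swing forward as they close: fully open they stand 13 mm farther back than shut.
Start: joints at [-1.145, 0.264, 1.604, -0, 1.274, -0.037], TCP at [0.301, -0.604, 0.231] pointing down, gripper open.
Joint ranges: [-2.63, 2.63], [-0.94, 2.18], [0.31, 2.57], [-1.31, 4.45], [0, 2.66], [-2.55, 2.55]. Speed limits (rad/s): [2.57, 2.57, 3.14, 3.14, 3.14, 3.14].

## Interface

Orientations are given as a unit quaternion [w, x, y, z].
In Python, from bench import manip gives the robot as it stands.
- The arm moves only by the shell command python3 -m pendant 'ROWS' [FORCE]. ROWS is JSON, one flat list of numbers, 7 for each row, row after row: the finger opening in mm, from 0 to 85.4, then the shift along the tool's x, y, z in mm, then the turn, a rotation vector about the tool's x, y, z in degrees. In form: [grip, dx, dy, dz, ax, ay, az, grip, dx, dy, dz, ax, ay, az, ...]. A call has 1 to 5 rows; each row is the pose to reach, as a shift and turn from the pose commanded when the call began, along the tool's axes at that moment; what a row does not reach only later rows make up. A row lasts 1/12 s, in which the tool goes at most 41.7 mm and 7.16 degrees, less where a joint would pass 70% of its speed; a pose out of reach is approached as far as the arm can. A call with a gripper value outside its range is refused whole. The fingers move at their own pace and stop on an object; FORCE is the grip in N (left out, the last holds). Time passes only in rows, so rows that repeat a pose let the fingers close. It gives the time, the measured TCP pose, the force, the opening and the grip force at its end, in the units of the state.
- manip.get_obs(): the state, without advancing time (a new reading comes with each control period).
- manip.grab_frame(name): name is "scene" or "top" or "wrist"; returns a dict with "frame" (400x640x3 uint8, red, green, blue), "fx", "fy", "cx", "cy" (pixels), "distortion" ([k1, k2, p1, p2, k3] as OpenCV has them; the pictures are not rectified), "pose" (4x4, takes a point from camera to world coordinates); the wrist camera has in their place "mount" (4x4, takes a point from camera to tool coordinates, whose origin is the TCP and whose axes are the flange's). Camera axes: x right, y down, z forward; pixel columns grow to the right and rows downward; lengths in m; the calibration is good to about 2 mm. A picture is of the moment at which its call begins: read the wrist's pose just before it. There is no depth.
- manip.sign_off(): hands the job in; it is judged then, once.
The state is a dict: "time_s": time; "joint_positions": joint angles; "qvel": joint speeds; "tau": joint torques, N m; "tool_pos": TCP position; "tcp_rot": TCP orientation; "contact_force": force on the tool from outside, world axes, zero at the start; "moment": the same for the moment, N m; "width": finger opening in m; "gripper_force": force on a finger pad.
Only numpy, scipy, OpenCV 4.12 (cv2) and the standard library are available. Lean on these libraries where they do the work, as an engineer would, in place of code of your own. Each camera call takes 0.05 s, during which the arm holds its last target. There are 200 camera calls.

## Working session

There is one attempt and no reset: what is moved stays moved. The work goes in short steps, Python scripts to look and compute and a shell command to move; the robot and the scene stay as the last step left them, time stands still between calls to the robot, and variables do not carry over. Pictures are saved under pics/ and viewed, at most 14 in all, crops included, and the job is handed in when it is done.

```bash
mkdir -p pics; ls
python3 - <<'E'
from bench import manip
import cv2,json
print(manip.get_obs())
for n in ("top","scene"):
    f=manip.grab_frame(n); cv2.imwrite(f"pics/{n}0.png",f["frame"][:,:,::-1]); print({k:(v if k!="frame" else 0) for k,v in f.items()})
E
```

```text
pics
{'time_s': 0.0, 'joint_positions': array([-1.14490455e+00,  2.64754218e-01,  1.60541032e+00, -5.36977448e-06,
        1.27373039e+00, -3.68670737e-02]), 'qvel': array([-0.00118046, -0.0003634 , -0.00028274, -0.00015857,  0.00019977,
       -0.00142435]), 'tau': array([ 1.51455817e-03, -5.15100682e+01, -3.67318618e+01, -5.92932270e-05,
        1.29709026e-02, -1.23407426e-05]), 'tool_pos': array([ 0.3010348 , -0.60330526,  0.22994173]), 'tcp_rot': array([-1.12893653e-03,  9.73350165e-01,  2.29321021e-01, -2.25019797e-04]), 'contact_force': array([-0.50530235, -0.24889905, -0.57323853]), 'moment': array([-0.01598742, -0.04467222,  0.03005953]), 'gripper_force': 0.0, 'width': 0.08577547754641476}
{'frame': 0, 'fx': 392.32726418570496, 'fy': 392.32726418570496, 'cx': 323.41821869703983, 'cy': 201.1152187466601, 'distortion': array([-0.01938103,  0.        ,  0.        ,  0.        ,  0.        ]), 'pose': array([[ 0.02118767, -0.99077677,  0.13383752,  0.41484514],
       [-0.99950345, -0.02411407, -0.02028212,  0.00549136],
       [ 0.02332242, -0.13334133, -0.99079572,  1.07794673],
       [ 0.        ,  0.        ,  0.        ,  1.        ]])}
{'frame': 0, 'fx': 364.01061463527344, 'fy': 364.01061463527344, 'cx': 327.39240977144937, 'cy': 205.95235032359182, 'distortion': array([-0.04557607,  0.        ,  0.        ,  0.        ,  0.        ]), 'pose': array([[-0.76538041, -0.39798509,  0.50576743,  0.10459322],
       [-0.6432982 ,  0.44992431, -0.61946392,  0.55036518],
       [ 0.01898034, -0.79948482, -0.60038634,  0.57995414],
       [ 0.        ,  0.        ,  0.        ,  1.        ]])}
```

View pics/top0.png

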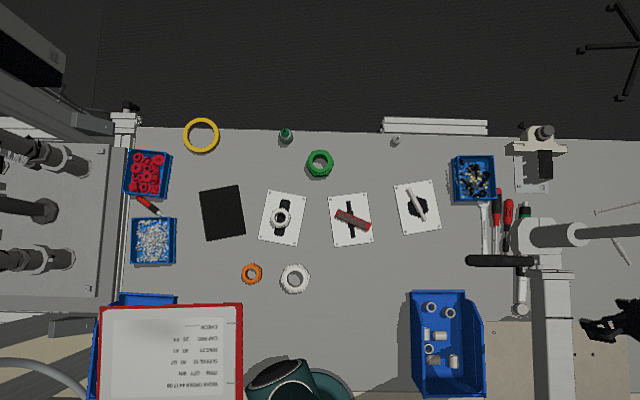

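View pics/scene0.png

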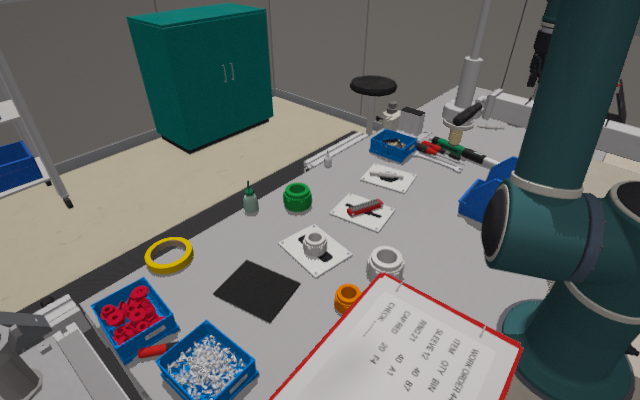

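The top view shows, left to right: the mat (222,213), the hex board with the small white nut (282,217), the pin board with the red hex keys (351,220), and the nut board with the pin gauge (417,208). There are four nut-like things: a white one on the board (282,217), a bigger white one (294,278), a green one (320,163) and an orange one (251,273). The one meant is the smaller white at (282,217). I'll confirm that in a crop and measure.

```bash
cat > h.py <<'E'
import numpy as np, cv2
from bench import manip
from scipy.spatial.transform import Rotation as R
def rot(o): q=o["tcp_rot"]; return R.from_quat([q[1],q[2],q[3],q[0]]).as_matrix()
def grab(n):
    o=manip.get_obs(); f=manip.grab_frame(n)
    if "pose" in f: T=np.array(f["pose"])
    else:
        W=np.eye(4); W[:3,:3]=rot(o); W[:3,3]=o["tool_pos"]; T=W@np.array(f["mount"])
    f["T"]=T; f["K"]=np.array([[f["fx"],0,f["cx"]],[0,f["fy"],f["cy"]],[0,0,1]]); return f
def plane(f,px,z):
    p=cv2.undistortPoints(np.array(px,float).reshape(-1,1,2),f["K"],np.array(f["distortion"])).reshape(-1,2)
    d=np.c_[p,np.ones(len(p))]@f["T"][:3,:3].T; c=f["T"][:3,3]
    return (c+d*((z-c[2])/d[:,2])[:,None])[:,:2]
def proj(f,P):
    Ti=np.linalg.inv(f["T"]); r,_=cv2.Rodrigues(Ti[:3,:3])
    return cv2.projectPoints(np.array(P,float).reshape(-1,3),r,Ti[:3,3],f["K"],np.array(f["distortion"]))[0].reshape(-1,2)
def rect(P):  # world pts -> centre, long-axis yaw (deg, 0..180), sizes
    (c,s,a)=cv2.minAreaRect((np.array(P)*1000).astype(np.float32))
    b=cv2.boxPoints((c,s,a)); e=max((b[1]-b[0],b[2]-b[1]),key=np.linalg.norm)
    return np.round(c,1),round(float(np.degrees(np.arctan2(e[1],e[0]))%180),1),np.round(sorted(s),1)
def blobs(m,amin=200):
    cs,_=cv2.findContours(m.astype(np.uint8),cv2.RETR_EXTERNAL,cv2.CHAIN_APPROX_NONE)
    return [c.reshape(-1,2) for c in cs if cv2.contourArea(c)>amin]
def goto(x,y,z,yaw,cmd=None):
    """tool shift mm / turn deg to reach TCP x,y,z (m), tool pointing down, closing line (tool y) at world yaw deg (mod 180)"""
    o=manip.get_obs(); M=rot(o); p=o["tool_pos"]
    best=None
    for k in (0,180):
        a=np.radians(yaw+k); ty=np.array([np.cos(a),np.sin(a),0]); tz=np.array([0,0,-1.]); G=np.c_[np.cross(ty,tz),ty,tz]
        v=np.degrees(R.from_matrix(M.T@G).as_rotvec())
        if best is None or np.linalg.norm(v)<np.linalg.norm(best): best=v
    print("pos",np.round(p*1000,1),"shift",np.round(M.T@(np.array([x,y,z])-p)*1000,1),"turn",np.round(best,1),"j6",round(o["joint_positions"][5],2))
E
python3 - <<'E'
from h import *
f=grab("top"); im=f["frame"].astype(int)
cv2.imwrite("pics/crop0.png",cv2.resize(im[140:300,195:455].astype(np.uint8)[:,:,::-1],None,fx=3,fy=3,interpolation=cv2.INTER_CUBIC))
m=im.min(2)>185
for c in blobs(m,600): 
    if 150<c[:,1].mean()<260 and 200<c[:,0].mean()<460: print("white",c.mean(0).round(),rect(plane(f,c,.005)))
m=(im.max(2)<50)
for c in blobs(m,600): 
    if 150<c[:,1].mean()<260 and 190<c[:,0].mean()<460: print("black",c.mean(0).round(),rect(plane(f,c,.005)))
m=(im[:,:,0]>90)&(im[:,:,1]<70)
for c in blobs(m,100): 
    if 190<c[:,1].mean()<260 and 300<c[:,0].mean()<400: print("red",c.mean(0).round(),rect(plane(f,c,.021)))
print("nut",plane(f,[[282,217]],.041),"pin",plane(f,[[416,203]],.0125))
E
```

```text
white [351. 218.] (array([512.7, -91.2]), 9.2, array([107.3, 134.9]))
white [281. 213.] (array([512.6,  96.7]), 170.4, array([106.5, 134.9]))
black [222. 213.] (array([521.9, 260.4]), 12.1, array([108.5, 137.6]))
nut [[0.50982731 0.09300845]] pin [[ 0.55973698 -0.2717153 ]]
```

View pics/crop0.png

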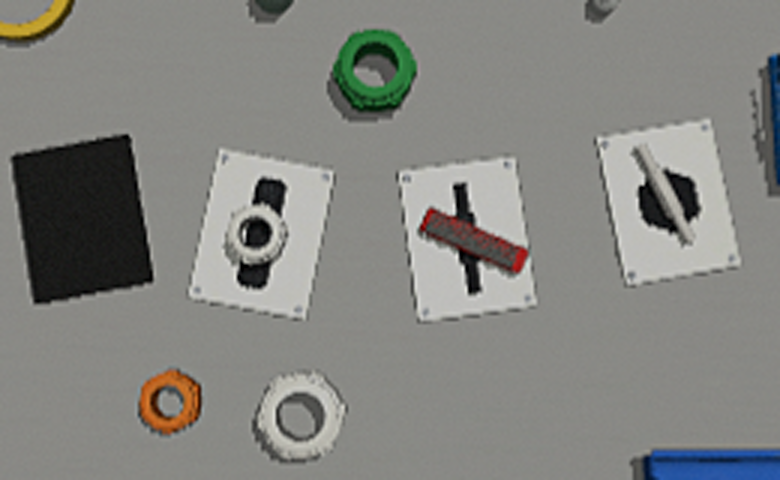

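The smaller white nut on the hex board (crop 255,232) is confirmed as the one meant. The larger white at (300,415), the green and the orange stay. I'll lift, draw in, then move toward the pin gauge.

```bash
python3 -m pendant '[85,0,0,-40,0,0,0,85,0,0,-80,0,0,0,85,0,0,-120,0,0,0,85,0,0,-160,0,0,0,85,0,0,-200,0,0,0]'
python3 -m pendant '[85,0,-40,-8,0,0,0,85,0,-80,-16,0,0,0,85,0,-120,-24,0,0,0,85,0,-160,-32,0,0,0,85,0,-200,-40,0,0,0]'
python3 -m pendant '[85,40,-4,0,0,0,0,85,80,-8,0,0,0,0,85,120,-12,0,0,0,0,85,160,-16,0,0,0,0,85,200,-20,0,0,0,0]'
python3 -m pendant '[85,40,0,25,0,0,0,85,80,0,50,0,0,0,85,80,0,70,0,0,0,85,80,0,70,0,0,0]'
python3 - <<'E'
from h import *
f=grab("wrist"); print(np.round(f["mount"],3)); cv2.imwrite("pics/w0.png",f["frame"][:,:,::-1])
goto(.55,-.275,.25,0)
E
```

```text
time_s: 0.57
tool_pos: [0.3011, -0.6035, 0.4327]
tcp_rot: [-0.0, 0.973, 0.229, -0.0]
contact_force: [0.2, -1.3, 0.2]
width: 0.0848
gripper_force: 0.0
time_s: 0.98
tool_pos: [0.2112, -0.4233, 0.471]
tcp_rot: [-0.0, 0.973, 0.229, -0.0]
contact_force: [0.5, 0.5, 0.4]
width: 0.085
gripper_force: 0.0
time_s: 1.4
tool_pos: [0.383, -0.3165, 0.4714]
tcp_rot: [0.0, 0.973, 0.229, 0.0]
contact_force: [1.0, -0.2, 0.8]
width: 0.0848
gripper_force: 0.0
time_s: 1.73
tool_pos: [0.4537, -0.2791, 0.3943]
tcp_rot: [-0.004, 0.973, 0.231, -0.003]
contact_force: [-1.2, -0.3, -0.8]
width: 0.085
gripper_force: 0.0
[[-0.    -0.945 -0.327  0.085]
 [ 1.    -0.    -0.001 -0.001]
 [ 0.001 -0.327  0.945 -0.144]
 [ 0.     0.     0.     1.   ]]
pos [ 453.  -280.4  397.3] shift [ 89.8  39.7 146.6] turn [ -0.5  -0.  -63.3] j6 0.5
```

View pics/w0.png

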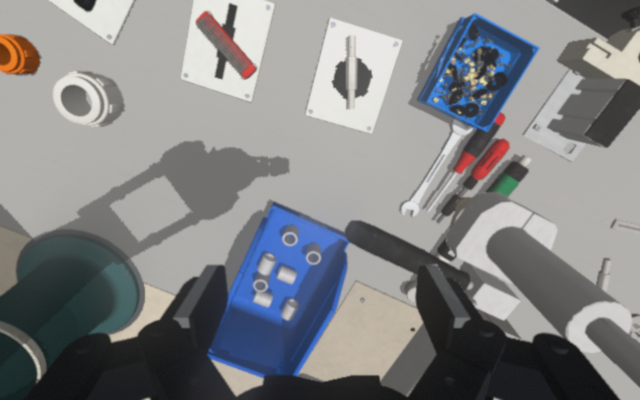

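The pin gauge (350,72) lies over the nut board's disc, with its axis nearly along the tool's x. I'll move above it and measure from close by.

```bash
python3 -m pendant '[85,20,8,40,0,0,0,85,40,16,80,0,0,0,85,60,24,120,0,0,0,85,80,32,160,0,0,0,85,96,41,190,0,0,0]'
python3 -m pendant '[85,0,0,0,0,0,0,85,0,0,0,0,0,0]'
cat >> h.py <<'E'
def boards(f,thr=150):
    im=f["frame"].astype(int); m=((im.min(2)>thr)&(im.max(2)-im.min(2)<40)).astype(np.uint8)
    for c in blobs(m,1500):
        r=rect(plane(f,c,.005))
        if r[2][0]<150 and c[:,0].min()>0 and c[:,1].min()>0 and c[:,0].max()<639: print("board",thr,c.mean(0).round(),r)
E
python3 - <<'E'
from h import *
f=grab("wrist"); cv2.imwrite("pics/w1.png",f["frame"][:,:,::-1])
for t in (150,180,200): boards(f,t)
print(manip.get_obs()["tool_pos"])
E
```

```text
time_s: 2.2
tool_pos: [0.5541, -0.2776, 0.2198]
tcp_rot: [0.001, 0.974, 0.229, 0.001]
contact_force: [0.9, -0.6, 0.1]
width: 0.0852
gripper_force: 0.0
time_s: 2.37
tool_pos: [0.5522, -0.2765, 0.2171]
tcp_rot: [-0.001, 0.973, 0.229, -0.002]
contact_force: [-0.5, -0.2, -0.0]
width: 0.085
gripper_force: 0.0
board 150 [115. 320.] (array([ 241.6, -132.9]), 146.0, array([ 46.3, 307. ]))
board 150 [117. 254.] (array([ 339.5, -105.1]), 150.5, array([ 78. , 127.4]))
board 180 [603. 217.] (array([ 649.9, -601.4]), 1.0, array([ 92.3, 105.4]))
board 180 [321. 160.] (array([ 549.8, -276.4]), 11.2, array([108.7, 139.5]))
board 180 [139. 104.] (array([511.1, -89.6]), 8.8, array([108.9, 139.4]))
board 200 [322. 162.] (array([ 550. , -276.2]), 11.2, array([107. , 137.5]))
board 200 [139. 104.] (array([511.3, -89.6]), 8.9, array([107.4, 137.4]))
[ 0.55319205 -0.27720789  0.21992428]
```

View pics/w1.png

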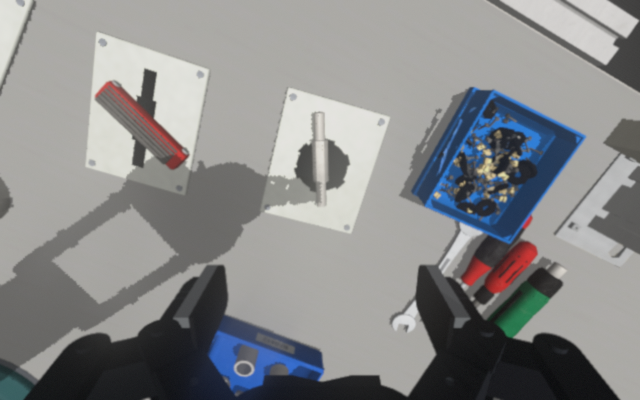

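The board sizes check out (108.7 × 139.5). Now for the pin gauge's ends, at (319,112) and (321,206), and the hex keys.

Run:
```python
from h import *
f=grab("wrist"); im=f["frame"].astype(int)
# pin: non-black inside the disc area -> use row-wise middle of the gauge over the black disc, plus ends
g=im.sum(2)/3
a,b=plane(f,[[319.5,112],[321,206.5]],.0125); d=a-b
print("ends",a,b,"len",np.linalg.norm(d),"yaw",np.degrees(np.arctan2(d[1],d[0])),"c",(a+b)/2)
for r in (118,150,160,170,200):print(r,g[r,306:338].astype(int))
print(g[106:118,319].astype(int),g[200:214,321].astype(int))
m=(im[:,:,0]>im[:,:,1]+50)
for c in blobs(m,300):
    if c[:,0].mean()<250: print("red",c.mean(0).round(),rect(plane(f,c,.017)))
c=(a+b)/2; goto(c[0],c[1],.009,np.degrees(np.arctan2(d[1],d[0]))+90)
```

```text
ends [ 0.60186687 -0.25010412] [ 0.51069988 -0.29711688] len 0.1025749481498027 yaw 27.27913396552209 c [ 0.55628338 -0.2736105 ]
118 [224 224 220 199 161 143 141 162 181 197 213 219 214 205 192 184 193 220
 225 225 225 225 225 225 225 225 225 225 224 224 224 224]
150 [ 75  73  74  80 102 123 136 160 194 213 218 218 220 221 220 212 189 169
 161 142 104  87  86  87  88  87  88  89  89  89  92 103]
160 [ 76  77  77  81  96 122 135 152 184 208 216 218 219 220 218 213 194 174
 161 144 114  93  88  89  89  90  90  91  91  90  92  91]
170 [ 78  79  80  80  91 112 128 142 165 194 204 208 211 213 214 210 196 173
 159 148 124  98  91  92  91  92  92  93  92  93  93  94]
200 [149 153 159 158 151 153 157 152 137 129 132 140 162 190 199 196 186 175
 183 208 216 216 216 215 216 216 216 217 217 217 217 218]
[226 226 226 225 226 222 201 177 189 201 204 204] [196 197 196 197 196 198 202 210 215 215 214 214 213 213]
red [142. 121.] (array([508.6, -95.4]), 67.2, array([24.3, 99.6]))
pos [ 553.9 -277.6  221.7] shift [  3.6  -3.2 212.7] turn [ 0.2 -0.1 -0.8] j6 0.6
```

```bash
python3 -m pendant '[40,4,-3,40,0,0,-1,40,4,-3,80,0,0,-1,40,4,-3,120,0,0,-1,40,4,-3,160,0,0,-1,40,4,-3,190,0,0,-1]' 30
python3 -m pendant '[40,0,0,12,0,0,0,40,0,0,22,0,0,0,40,0,0,22,0,0,0,40,0,0,22,0,0,0]'
python3 -m pendant '[10,0,0,0,0,0,0,10,0,0,0,0,0,0,10,0,0,0,0,0,0,10,0,0,0,0,0,0,10,0,0,0,0,0,0]' 40
```

```text
time_s: 2.88
tool_pos: [0.5563, -0.273, 0.0301]
tcp_rot: [0.001, 0.971, 0.237, 0.001]
contact_force: [-0.8, 0.6, -1.2]
width: 0.0401
gripper_force: 0.0
time_s: 3.22
tool_pos: [0.5577, -0.2728, 0.0094]
tcp_rot: [0.001, 0.971, 0.238, 0.002]
contact_force: [-0.5, 0.7, -0.3]
width: 0.0403
gripper_force: 0.0
time_s: 3.63
tool_pos: [0.558, -0.2726, 0.0096]
tcp_rot: [0.002, 0.971, 0.238, 0.002]
contact_force: [-0.4, 0.6, 6.4]
width: 0.0154
gripper_force: 40.7
```

```bash
python3 -m pendant '[10,0,0,-20,0,0,0,10,0,0,-60,0,0,0,10,0,0,-100,0,0,0,10,0,0,-140,0,0,0]'
python3 -m pendant '[10,15,-35,0,0,0,0,10,30,-70,0,0,0,0,10,46,-105,0,0,0,0,10,61,-140,0,0,0,0,10,76,-175,0,0,0,0]'
python3 -m pendant '[10,15,-35,0,0,0,0,10,30,-70,0,0,0,0,10,46,-105,0,0,0,0,10,61,-140,0,0,0,0,10,76,-175,0,0,0,0]'
python3 -m pendant '[10,15,-35,0,0,0,5,10,30,-70,0,0,0,10,10,46,-105,0,0,0,15,10,61,-140,0,0,0,18.5,10,61,-140,0,0,0,18.5]'
python3 -c "
from h import *
goto(.522,.26,.010,99)"
```

```text
time_s: 3.97
tool_pos: [0.5553, -0.2711, 0.1482]
tcp_rot: [-0.0, 0.971, 0.238, -0.0]
contact_force: [0.3, -1.2, 0.0]
width: 0.0151
gripper_force: 39.8
time_s: 4.38
tool_pos: [0.5422, -0.0796, 0.1477]
tcp_rot: [0.0, 0.971, 0.238, 0.001]
contact_force: [1.5, -0.4, -1.6]
width: 0.015
gripper_force: 39.8
time_s: 4.8
tool_pos: [0.5287, 0.1111, 0.1476]
tcp_rot: [0.0, 0.971, 0.238, 0.001]
contact_force: [1.5, -0.0, -0.4]
width: 0.0155
gripper_force: 39.8
time_s: 5.22
tool_pos: [0.518, 0.2681, 0.1479]
tcp_rot: [-0.002, 0.997, 0.08, 0.001]
contact_force: [1.1, -0.7, -0.6]
width: 0.0153
gripper_force: 39.8
pos [518.  268.1 147.9] shift [  2.3   9.2 137.9] turn [-0.2 -0.2  0.2] j6 1.84
```

```bash
python3 -m pendant '[10,1,4,40,0,0,0,10,2,8,80,0,0,0,10,2,8,110,0,0,0,10,2,8,128,0,0,0,10,2,8,137,0,0,0]'
python3 -m pendant '[10,0,0,0,0,0,0,40,0,0,0,0,0,0,40,0,0,0,0,0,0,40,0,0,0,0,0,0,45,0,0,0,0,0,0]'
python3 -m pendant '[60,0,0,-30,0,0,0,70,0,0,-70,0,0,0,80,0,0,-110,0,0,0,85,0,0,-150,0,0,0,85,0,0,-180,0,0,0]'
python3 -m pendant '[85,0,40,0,0,0,0,85,0,80,0,0,0,0,85,0,120,0,0,0,0,85,0,150,0,0,0,0,85,0,150,0,0,0,0]'
python3 - <<'E'
from h import *
f=grab("wrist"); cv2.imwrite("pics/w2.png",f["frame"][:,:,::-1])
for t in (180,200): boards(f,t)
print(manip.get_obs()["tool_pos"])
E
```

```text
time_s: 5.63
tool_pos: [0.5185, 0.2524, 0.0088]
tcp_rot: [0.001, 0.997, 0.079, -0.004]
contact_force: [-26.9, -11.5, 74.7]
width: 0.0148
gripper_force: 49.6
time_s: 6.05
tool_pos: [0.5222, 0.2541, 0.0104]
tcp_rot: [-0.0, 0.997, 0.079, 0.001]
contact_force: [0.5, -0.7, -0.3]
width: 0.0449
gripper_force: 0.0
time_s: 6.47
tool_pos: [0.5227, 0.2544, 0.1939]
tcp_rot: [-0.001, 0.997, 0.079, 0.002]
contact_force: [0.8, 0.6, -0.5]
width: 0.0854
gripper_force: 0.0
time_s: 6.88
tool_pos: [0.5458, 0.101, 0.1902]
tcp_rot: [0.001, 0.997, 0.077, 0.001]
contact_force: [-0.3, -0.0, -0.4]
width: 0.0851
gripper_force: 0.0
board 180 [494. 223.] (array([511.1, -90.1]), 8.7, array([108.9, 138.2]))
board 180 [324. 197.] (array([511. ,  97.8]), 170.5, array([109. , 139.2]))
board 200 [494. 223.] (array([511.4, -90.1]), 8.9, array([107., 136.]))
board 200 [325. 196.] (array([511.4,  97.9]), 170.4, array([107.4, 137. ]))
[0.54544718 0.10329471 0.19004477]
```

View pics/w2.png

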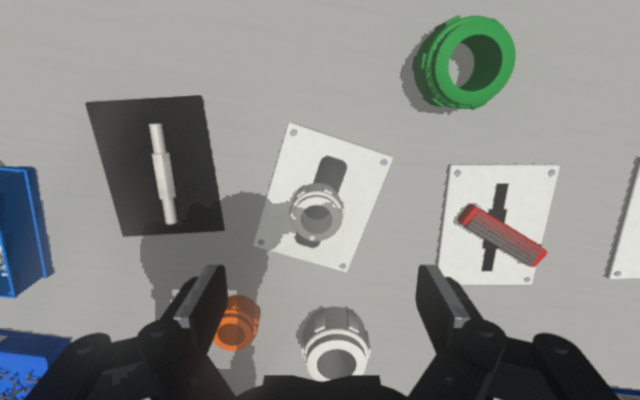

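Pin set on the mat at (163,175). The touchdown was brisk at 75 N, so I'll lower more slowly from now on. The nut's rim is around (318,213), and I'll fit it with an overlay.

Run:
```python
from h import *
f=grab("wrist"); im=f["frame"].copy()
h=plane(f,[[318,218.5]],.041)[0]; print("hole guess",h)
t=np.linspace(0,2*np.pi,60)
big=cv2.resize(im[160:270,250:390],None,fx=5,fy=5,interpolation=cv2.INTER_CUBIC)
for r,z,col in ((.026,.041,(255,0,0)),(.026,.005,(0,255,0)),(.0155,.041,(0,0,255))):
    p=proj(f,np.c_[h[0]+r*np.cos(t),h[1]+r*np.sin(t),0*t+z]); p=((p-[250,160]+.5)*5).astype(np.int32)
    cv2.polylines(big,[p],True,col,1)
cv2.imwrite("pics/n1.png",big[:,:,::-1])
m=(im.astype(int)[:,:,0]>im.astype(int)[:,:,1]+50)
for c in blobs(m,300):
    if c[:,0].mean()>400 and c[:,1].mean()>180: print("red",c.mean(0).round(),rect(plane(f,c,.017)))
m=(im.min(2)>110).astype(np.uint8)
for c in blobs(m,200):
    if 90<c[:,0].mean()<215 and 100<c[:,1].mean()<240: print("pin",c.mean(0).round(),rect(plane(f,c,.0125)))
```

```text
hole guess [0.50812304 0.10155729]
red [509. 234.] (array([507.6, -97.3]), 67.7, array([ 23. , 100.6]))
pin [165. 173.] (array([517.9, 255. ]), 8.8, array([ 16.2, 102.1]))
```

View pics/n1.png

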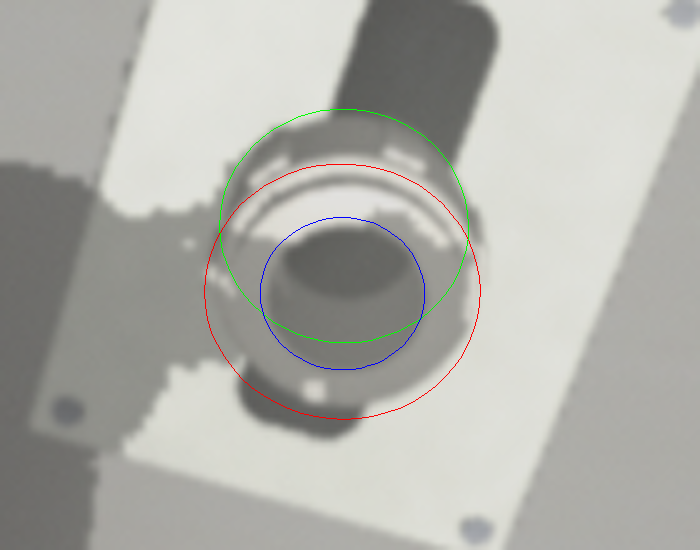

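```bash
python3 -c "
from h import *
goto(.5085,.0995,.016,99)"
```

```text
pos [545.2 104.8 189.9] shift [-37.2  -0.4 173.9] turn [-0.  -0.  -0.1] j6 1.56
```

```bash
python3 -m pendant '[85,-15,0,40,0,0,0,85,-30,0,80,0,0,0,85,-37,0,115,0,0,0,85,-37,0,135,0,0,0,85,-37,0,150,0,0,0]'
python3 -m pendant '[85,0,0,12,0,0,0,85,0,0,22,0,0,0,85,0,0,24,0,0,0,85,0,0,24,0,0,0]'
python3 -m pendant '[40,0,0,0,0,0,0,40,0,0,0,0,0,0,40,0,0,0,0,0,0,40,0,0,0,0,0,0,40,0,0,0,0,0,0]' 40
```

```text
time_s: 7.4
tool_pos: [0.5051, 0.101, 0.0364]
tcp_rot: [-0.0, 0.997, 0.079, -0.003]
contact_force: [0.3, -0.6, 0.2]
width: 0.0852
gripper_force: 0.0
time_s: 7.73
tool_pos: [0.5085, 0.1005, 0.0154]
tcp_rot: [-0.0, 0.997, 0.079, -0.0]
contact_force: [-0.1, 0.6, 0.1]
width: 0.0851
gripper_force: 0.0
time_s: 8.15
tool_pos: [0.5098, 0.1002, 0.0172]
tcp_rot: [-0.0, 0.997, 0.078, 0.001]
contact_force: [-1.8, 0.6, 5.5]
width: 0.0471
gripper_force: 41.4
```

```bash
python3 -m pendant '[40,0,0,-20,0,0,0,40,0,0,-60,0,0,0,40,0,0,-100,0,0,0,40,0,0,-130,0,0,0]'
python3 -m pendant '[40,-2,38,0,0,0,0,40,-4,76,0,0,0,0,40,-6,114,0,0,0,0,40,-8,152,0,0,0,0,40,-10,190,0,0,0,0]'
python3 -m pendant '[40,-2,38,0,0,0,0,40,-4,76,0,0,0,0,40,-6,114,0,0,0,0,40,-8,152,0,0,0,0,40,-9,188,0,0,0,0]'
python3 -m pendant '[40,0,0,0,0,0,0,40,0,0,0,0,0,0,40,0,0,0,0,0,0]'
python3 - <<'E'
from h import *
f=grab("wrist"); cv2.imwrite("pics/w3.png",f["frame"][:,:,::-1])
for t in (180,): boards(f,t)
goto(.5499,-.2763,.017,99)
E
```

```text
time_s: 8.48
tool_pos: [0.5094, 0.1, 0.1489]
tcp_rot: [-0.0, 0.997, 0.078, 0.001]
contact_force: [0.3, -0.0, -0.5]
width: 0.047
gripper_force: 41.5
time_s: 8.9
tool_pos: [0.5284, -0.0909, 0.1464]
tcp_rot: [0.0, 0.997, 0.079, 0.001]
contact_force: [0.5, 0.5, -0.5]
width: 0.0472
gripper_force: 41.5
time_s: 9.32
tool_pos: [0.5487, -0.2786, 0.146]
tcp_rot: [0.0, 0.997, 0.078, 0.0]
contact_force: [0.8, 0.1, -0.2]
width: 0.0472
gripper_force: 41.5
time_s: 9.57
tool_pos: [0.5486, -0.2761, 0.1455]
tcp_rot: [-0.0, 0.997, 0.078, -0.0]
contact_force: [-0.5, -0.4, 0.0]
width: 0.0466
gripper_force: 41.5
board 180 [ 90. 233.] (array([474.4, -76. ]), 8.8, array([70.6, 71. ]))
board 180 [102. 149.] (array([537. , -85.5]), 98.3, array([ 86.3, 109.7]))
board 180 [331. 160.] (array([ 550. , -276.4]), 11.0, array([108.9, 138.6]))
pos [ 548.6 -275.4  145.4] shift [  1.2   1.2 128.4] turn [-0.1  0.   0. ] j6 0.91
```

View pics/w3.png

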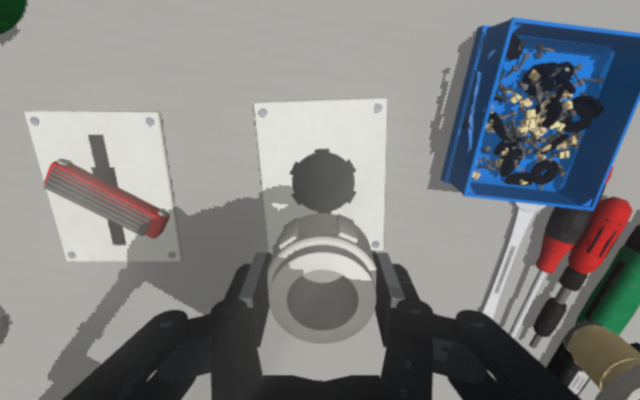

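The nut is held with its rim centred at (322,300), and the disc is clear at (324,180). I'll work out where the nut sits in the gripper.

Run:
```python
from h import *
f=grab("wrist"); im=cv2.cvtColor(f["frame"],cv2.COLOR_RGB2GRAY)
o=manip.get_obs(); p=o["tool_pos"]; z=p[2]+.0245
h=plane(f,[[322,301]],z)[0]; print("hole pos",h,"tcp",p)
# radial profile extents of hole in image
print("col300",im[262:350:2,322]); print("row301",im[301,262:384:2])
```

```text
hole pos [ 0.54613881 -0.27537051] tcp [ 0.54869089 -0.27497668  0.14548089]
col300 [217 216 215 208 176 164 164 164 164 164 144 103 100  99  98  97  96  95
  95  95  95  94  95  95  94  93  94  93  94  93  93  92  93  93 116 137
 136 135 135 132 133 162 167 168]
row301 [ 57  58  59  85 126 130 130 131 132 132 133 133 122  91  93  94  95  97
  96  98  98  98  98  99  97  97  97  95  95  95  94  94  94  94  94  94
  94  95  95  94  95  93  92  91  90  90  87  87 117 137 137 136 135 136
 136 136 132  76  42  40  42]
```

```bash
python3 -m pendant '[40,3,1,40,0,0,0,40,3,1,80,0,0,0,40,3,1,105,0,0,0,40,3,1,114,0,0,0,40,3,1,119,0,0,0]'
python3 -m pendant '[40,0,0,2,0,0,0,40,0,0,4,0,0,0,40,0,0,6,0,0,0,40,0,0,8,0,0,0,40,0,0,8,0,0,0]'
```

```text
time_s: 10.08
tool_pos: [0.5505, -0.2746, 0.0244]
tcp_rot: [-0.001, 0.997, 0.079, -0.002]
contact_force: [1.0, 0.0, 0.2]
width: 0.0473
gripper_force: 41.5
time_s: 10.5
tool_pos: [0.5528, -0.2773, 0.0197]
tcp_rot: [0.001, 0.997, 0.079, 0.001]
contact_force: [0.8, 0.7, -0.7]
width: 0.0474
gripper_force: 41.6
```

```bash
python3 -m pendant '[40,0,0,0.5,0,0,0,40,0,0,1,0,0,0,40,0,0,1.5,0,0,0,40,0,0,1.5,0,0,0,40,0,0,1.5,0,0,0]'
python3 -m pendant '[50,0,0,0,0,0,0,60,0,0,0,0,0,0,70,0,0,0,0,0,0,85,0,0,0,0,0,0,85,0,0,0,0,0,0]'
python3 -m pendant '[85,0,0,-20,0,0,0,85,0,0,-60,0,0,0,85,0,0,-100,0,0,0,85,0,0,-140,0,0,0,85,0,0,-175,0,0,0]'
python3 -m pendant '[85,-20,0,0,0,0,0,85,-20,0,0,0,0,0,85,-20,0,0,0,0,0]'
python3 - <<'E'
from h import *
f=grab("wrist"); im=f["frame"]
c=np.array([.5499,-.2763]); t=np.linspace(0,2*np.pi,80); k=5
a=proj(f,[[*c,.02]])[0].astype(int); x0,y0=a-[70,50]
big=cv2.resize(im[y0:y0+100,x0:x0+140],None,fx=k,fy=k,interpolation=cv2.INTER_CUBIC)
for r,z,col in ((.0275,.005,(0,255,0)),(.0155,.041,(0,0,255)),(.0225,.041,(255,0,0))):
    p=proj(f,np.c_[c[0]+r*np.cos(t),c[1]+r*np.sin(t),0*t+z]); p=((p-[x0,y0]+.5)*k).astype(np.int32)
    cv2.polylines(big,[p],True,col,1)
cv2.imwrite("pics/n2.png",big[:,:,::-1]); print(a)
E
```

```text
time_s: 10.92
tool_pos: [0.5522, -0.277, 0.0173]
tcp_rot: [0.0, 0.997, 0.079, 0.0]
contact_force: [-0.3, 0.0, 0.8]
width: 0.0466
gripper_force: 41.7
time_s: 11.33
tool_pos: [0.5521, -0.2768, 0.0171]
tcp_rot: [-0.0, 0.997, 0.079, -0.0]
contact_force: [-0.7, -0.9, 0.2]
width: 0.0853
gripper_force: 0.0
time_s: 11.75
tool_pos: [0.5524, -0.2769, 0.1949]
tcp_rot: [0.0, 0.997, 0.079, 0.001]
contact_force: [0.7, -0.8, -0.5]
width: 0.085
gripper_force: 0.0
time_s: 12.0
tool_pos: [0.5321, -0.28, 0.1927]
tcp_rot: [0.0, 0.997, 0.078, 0.0]
contact_force: [-0.0, -0.8, -0.4]
width: 0.0848
gripper_force: 0.0
[321 155]
```

View pics/n2.png

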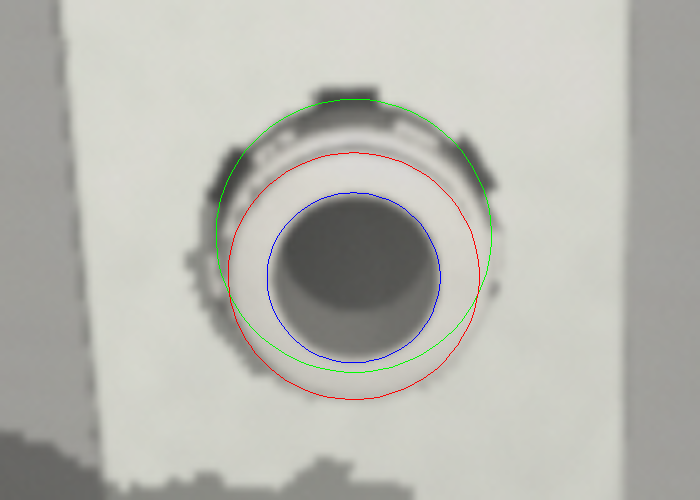

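The nut sits on its disc to within about 0.5 mm: the hole is centred at (354,277) in the crop and the prediction is (353,277). Next are the hex keys.

```bash
python3 -c "
from h import *
goto(.5087,-.0963,.009,157.5)"
```

```text
pos [ 532.  -279.6  191.5] shift [   5.7 -184.6  182.7] turn [ -0.    0.  -58.5] j6 0.89
```

```bash
python3 -m pendant '[60,1,-37,0,0,0,-7,60,2,-74,0,0,0,-14,60,3,-111,0,0,0,-21,60,5,-148,0,0,0,-28,60,6,-185,0,0,0,-35]'
python3 -m pendant '[60,0,0,20,0,0,-7,60,0,0,50,0,0,-14,60,0,0,80,0,0,-21,60,0,0,100,0,0,-23.5,60,0,0,110,0,0,-23.5]'
python3 - <<'E'
from h import *
f=grab("wrist"); im=f["frame"].astype(int)
cv2.imwrite("pics/w4.png",im[:,:,::-1])
m=(im[:,:,0]>im[:,:,1]+50)
for c in blobs(m,1000): print("red",c.mean(0).round(),rect(plane(f,c,.017)),rect(plane(f,c,.021)))
goto(.5087,-.0963,.009,157.5)
E
```

```text
time_s: 12.47
tool_pos: [0.5083, -0.0943, 0.1901]
tcp_rot: [-0.001, 0.926, 0.377, -0.001]
contact_force: [0.6, 1.0, -0.7]
width: 0.0601
gripper_force: 0.0
time_s: 12.88
tool_pos: [0.5059, -0.0948, 0.0771]
tcp_rot: [-0.003, 0.831, 0.556, -0.003]
contact_force: [-0.9, 0.0, -0.3]
width: 0.0599
gripper_force: 0.0
pos [505.5 -94.9  76.5] shift [ 0.   4.1 67.5] turn [-0.5  0.1 -0. ] j6 0.16[ WARN:0@0.452] global loadsave.cpp:1063 imwrite_ Unsupported depth image for selected encoder is fallbacked to CV_8U.
```

View pics/w4.png

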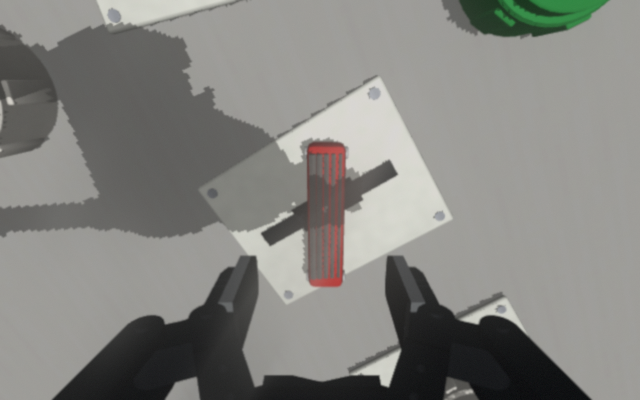

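The hex keys run from (327,143) to (325,286) between the open fingers, already parallel to them.

Run:
```python
from h import *
f=grab("wrist")
for z in (.017,.021):
    a,b=plane(f,[[327.5,143],[325,286.5]],z); d=a-b
    print(z,(a+b)/2,np.linalg.norm(d),np.degrees(np.arctan2(d[1],d[0])))
a=(a+b)/2
goto(a[0],a[1],.009,157.5)
```

```text
0.017 [ 0.5073847  -0.09637429] 0.10130784163542422 66.79936996696742
0.021 [ 0.508008   -0.09480009] 0.09931163898596475 66.79936996696743
pos [506.7 -95.4  78.7] shift [ 1.1  1.5 69.6] turn [-0.4  0.1 -0.1] j6 0.16
```

```bash
python3 -m pendant '[60,1,1.5,25,0,0,0,60,1,1.5,45,0,0,0,60,1,1.5,58,0,0,0,60,1,1.5,66,0,0,0,60,1,1.5,69,0,0,0]'
python3 -m pendant '[60,0,0,0,0,0,0,15,0,0,0,0,0,0,15,0,0,0,0,0,0,15,0,0,0,0,0,0,15,0,0,0,0,0,0]' 50
python3 -m pendant '[15,0,0,0,0,0,0,15,0,0,0,0,0,0]' 50
python3 -c "
from h import *
o=manip.get_obs();goto(*o['tool_pos'],157.5)"
```

```text
time_s: 13.4
tool_pos: [0.5112, -0.096, 0.0127]
tcp_rot: [-0.0, 0.832, 0.555, -0.0]
contact_force: [0.4, -0.3, 0.9]
width: 0.0598
gripper_force: 0.0
time_s: 13.82
tool_pos: [0.5119, -0.0961, 0.0145]
tcp_rot: [0.001, 0.831, 0.556, 0.001]
contact_force: [-0.7, 0.7, 5.3]
width: 0.022
gripper_force: 49.6
time_s: 13.98
tool_pos: [0.512, -0.0961, 0.0145]
tcp_rot: [0.001, 0.831, 0.556, 0.001]
contact_force: [-2.2, 0.2, 6.7]
width: 0.022
gripper_force: 49.7
pos [512.  -96.1  14.5] shift [0. 0. 0.] turn [ 0.1 -0.   0. ] j6 0.16
```

```bash
python3 -m pendant '[15,0,0,-15,0,0,0,15,0,0,-45,0,0,0,15,0,0,-80,0,0,0,15,0,0,-110,0,0,0]'
python3 -m pendant '[15,36,-15,0,0,0,7,15,72,-30,0,0,0,14,15,107,-44,0,0,0,21,15,143,-59,0,0,0,28,15,179,-74,0,0,0,35]'
python3 -m pendant '[15,0,0,0,0,0,7,15,0,0,0,0,0,14,15,0,0,0,0,0,21,15,0,0,0,0,0,28,15,0,0,0,0,0,35]'
python3 -m pendant '[15,0,0,0,0,0,7,15,0,0,0,0,0,7,15,0,0,0,0,0,7,15,0,0,0,0,0,7]'
python3 - <<'E'
from h import *
f=grab("wrist"); cv2.imwrite("pics/w5.png",f["frame"][:,:,::-1])
for t in (180,): boards(f,t)
goto(.5123,.0976,.0145,80.4)
E
```

```text
time_s: 14.32
tool_pos: [0.5107, -0.0958, 0.1244]
tcp_rot: [-0.0, 0.831, 0.556, -0.0]
contact_force: [0.5, -0.5, -1.4]
width: 0.0219
gripper_force: 49.5
time_s: 14.73
tool_pos: [0.511, 0.0901, 0.1234]
tcp_rot: [0.0, 0.953, 0.302, 0.0]
contact_force: [0.5, -0.6, -1.7]
width: 0.0225
gripper_force: 49.5
time_s: 15.15
tool_pos: [0.511, 0.089, 0.1229]
tcp_rot: [0.0, 1.0, 0.001, -0.0]
contact_force: [-0.6, 0.4, -1.8]
width: 0.0221
gripper_force: 49.6
time_s: 15.48
tool_pos: [0.5113, 0.0887, 0.1231]
tcp_rot: [0.0, 0.998, -0.055, 0.0]
contact_force: [-0.0, -0.1, -1.0]
width: 0.0223
gripper_force: 49.6
board 180 [317. 166.] (array([516.1,  96.8]), 170.5, array([108.8, 128.8]))
board 180 [549. 157.] (array([510.9, -90.4]), 8.9, array([108.4, 139. ]))
pos [511.3  88.7 123.1] shift [  0.   -9.  108.6] turn [0.  0.  3.2] j6 1.81
```

View pics/w5.png

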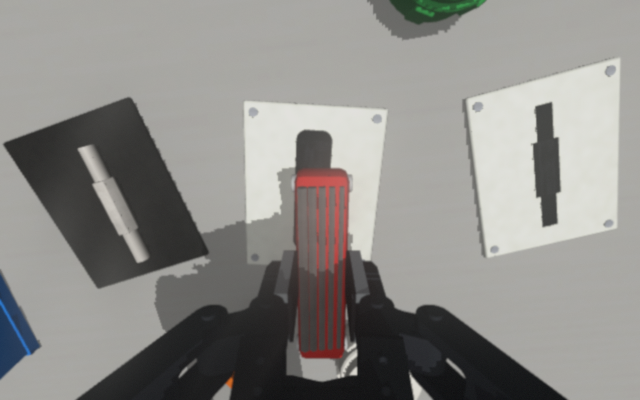

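The hex keys are held straight, ends at (323,172) and (321,356). Before lowering, I'll check their offset along the tool.

Run:
```python
from h import *
f=grab("wrist"); o=manip.get_obs(); p=o["tool_pos"]
for z in (.0045,.0065,.0085):
    a,b=plane(f,[[323,172],[321.5,356]],p[2]+z); d=a-b; c=(a+b)/2
    print(z,np.linalg.norm(d),"yaw",np.degrees(np.arctan2(d[1],d[0])),"offset tool mm",(rot(o).T@np.r_[c-p[:2],0])*1000)
print(p); goto(.5123,.0976,.0145,80.4)
```

```text
0.0045 0.09917145765804257 yaw -6.75651913046274 offset tool mm [-1.65060376e+00 -2.84890871e-01  5.95601991e-05]
0.0065 0.0977452266238397 yaw -6.756519130462738 offset tool mm [-4.13014090e-01 -2.88123512e-01  1.51301114e-05]
0.0085 0.09631899558963691 yaw -6.756519130462732 offset tool mm [ 8.24575577e-01 -2.91356154e-01 -2.92999762e-05]
[0.5113073  0.08865973 0.12309101]
pos [511.3  88.7 123.1] shift [ -0.   -9.  108.6] turn [-0.   0.   3.2] j6 1.81
```

```bash
python3 -m pendant '[15,0,-5,30,0,0,2,15,0,-9,60,0,0,3,15,0,-9,85,0,0,3,15,0,-9,97,0,0,3,15,0,-9,102,0,0,3]'
python3 -m pendant '[15,0,0,1.5,0,0,0,15,0,0,3,0,0,0,15,0,0,4.5,0,0,0,15,0,0,4.5,0,0,0,15,0,0,4.5,0,0,0]'
python3 -c "
from h import *
goto(.5123,.0976,.0145,80.4)"
```

```text
time_s: 16.0
tool_pos: [0.5101, 0.0973, 0.0186]
tcp_rot: [0.001, 0.997, -0.082, -0.002]
contact_force: [-0.9, -0.2, -2.0]
width: 0.0222
gripper_force: 49.5
time_s: 16.42
tool_pos: [0.5135, 0.0978, 0.0178]
tcp_rot: [-0.0, 0.997, -0.083, 0.001]
contact_force: [0.4, -0.4, -2.5]
width: 0.0219
gripper_force: 49.6
pos [513.5  97.8  17.8] shift [-1.1  0.3  3.3] turn [-0.  -0.1  0.1] j6 1.88
```

```bash
python3 -m pendant '[15,-1,0,1,0,0,0,15,-1,0,2,0,0,0,15,-1,0,3,0,0,0,15,-1,0,3.2,0,0,0,15,-1,0,3.2,0,0,0]'
python3 -m pendant '[25,0,0,0,0,0,0,40,0,0,0,0,0,0,50,0,0,0,0,0,0,60,0,0,0,0,0,0,60,0,0,0,0,0,0]'
python3 -m pendant '[60,0,0,-20,0,0,0,60,0,0,-60,0,0,0,70,0,0,-100,0,0,0,85,0,0,-140,0,0,0,85,0,0,-175,0,0,0]'
python3 -m pendant '[85,0,-40,0,0,0,0,85,0,-80,0,0,0,0,85,0,-80,0,0,0,0,85,0,-80,0,0,0,0]'
python3 - <<'E'
from h import *
f=grab("wrist"); im=f["frame"]; cv2.imwrite("pics/w6.png",im[:,:,::-1])
for t in (180,): boards(f,t)
im=im.astype(int); m=(im[:,:,0]>im[:,:,1]+50)
for c in blobs(m,800): print("red",c.mean(0).round(),rect(plane(f,c,.017)))
m=(im.min(2)>110).astype(np.uint8)
for c in blobs(m,200):
    r=rect(plane(f,c,.0125))
    if 85<r[2][1]<115 and r[2][0]<30: print("pin",c.mean(0).round(),r)
print(manip.get_obs()["tool_pos"])
E
```

```text
time_s: 16.83
tool_pos: [0.5116, 0.0979, 0.0145]
tcp_rot: [-0.0, 0.997, -0.083, 0.0]
contact_force: [-3.0, -0.7, 7.3]
width: 0.0222
gripper_force: 50.5
time_s: 17.25
tool_pos: [0.5114, 0.0978, 0.0133]
tcp_rot: [0.0, 0.997, -0.083, -0.0]
contact_force: [0.3, 0.6, 0.5]
width: 0.0599
gripper_force: 0.0
time_s: 17.67
tool_pos: [0.5116, 0.0979, 0.191]
tcp_rot: [-0.0, 0.997, -0.083, 0.001]
contact_force: [0.9, 0.7, -0.3]
width: 0.0851
gripper_force: 0.0
time_s: 18.0
tool_pos: [0.5246, 0.1783, 0.1885]
tcp_rot: [0.0, 0.997, -0.081, 0.0]
contact_force: [-1.1, 0.4, -0.3]
width: 0.0845
gripper_force: 0.0
board 180 [404. 166.] (array([510.9,  97.7]), 170.6, array([108.7, 138.8]))
red [353. 317.] (array([352., 171.]), 22.7, array([57.6, 64.3]))
red [ 10. 138.] (array([602.5, 451.8]), 153.3, array([32.6, 95.9]))
pin [226. 366.] (array([301.7, 334.6]), 10.1, array([23.1, 89.6]))
pin [246. 186.] (array([519.2, 254.6]), 9.1, array([ 15.8, 100.9]))
[0.52415309 0.17708632 0.18794294]
```

View pics/w6.png

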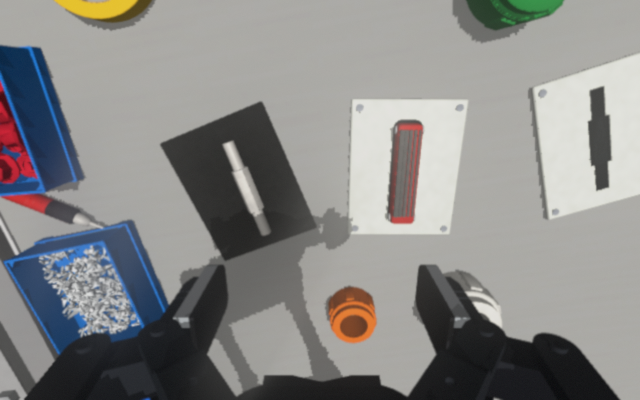

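Run:
```python
from h import *
f=grab("wrist"); im=f["frame"].astype(int)
s=im[:,:,0]-im[:,:,1]; m=np.zeros(s.shape,bool); m[100:240,370:450]=s[100:240,370:450]>25
c=np.vstack(blobs(m,15)); print("hex",rect(plane(f,c,.018)),c.min(0),c.max(0))
a,b=plane(f,[[243.5-14.5,142],[265.5,234]],.0125); d=a-b; print("pin",(a+b)/2,np.linalg.norm(d),np.degrees(np.arctan2(d[1],d[0])))
goto(.5186,.2548,.010,99)
```

```text
hex (array([510.2,  99.5]), 170.4, array([ 24.7, 100.6])) [389 122] [421 223]
pin [0.51830245 0.25293223] 0.1005984566727849 7.585854834445237
pos [523.9 176.3 187.7] shift [-17.9 -76.7 177.6] turn [  0.1   0.1 -18.5] j6 2.02
```

```bash
python3 -m pendant '[50,-9,-38,10,0,0,-7,50,-18,-77,40,0,0,-14,50,-18,-77,80,0,0,-18.5,50,-18,-77,115,0,0,-18.5,50,-18,-77,145,0,0,-18.5]'
python3 -m pendant '[50,0,0,12,0,0,0,50,0,0,22,0,0,0,50,0,0,27,0,0,0,50,0,0,27,0,0,0,50,0,0,27,0,0,0]'
python3 -c "
from h import *
goto(.5186,.2548,.010,99)"
```

```text
time_s: 18.52
tool_pos: [0.5178, 0.2544, 0.0402]
tcp_rot: [0.001, 0.997, 0.079, -0.002]
contact_force: [-0.4, -0.6, -0.5]
width: 0.05
gripper_force: 0.0
time_s: 18.93
tool_pos: [0.5212, 0.2558, 0.0181]
tcp_rot: [-0.0, 0.997, 0.078, 0.001]
contact_force: [0.2, 0.4, -0.2]
width: 0.05
gripper_force: 0.0
pos [521.2 255.8  18.1] shift [-2.8  0.6  8.1] turn [-0.  -0.2 -0.1] j6 1.83
```

```bash
python3 -m pendant '[50,-2.5,0.5,3,0,0,0,50,-2.5,0.5,6,0,0,0,50,-2.5,0.5,8,0,0,0,50,-2.5,0.5,8,0,0,0]'
python3 -m pendant '[10,0,0,0,0,0,0,10,0,0,0,0,0,0,10,0,0,0,0,0,0,10,0,0,0,0,0,0,10,0,0,0,0,0,0]' 40
python3 -m pendant '[10,0,0,0,0,0,0,10,0,0,-20,0,0,0,10,0,0,-60,0,0,0,10,0,0,-100,0,0,0,10,0,0,-130,0,0,0]'
python3 -c "
from h import *
goto(.5111,-.09,.010,98.9)"
```

```text
time_s: 19.27
tool_pos: [0.5171, 0.2548, 0.0086]
tcp_rot: [-0.0, 0.997, 0.078, 0.0]
contact_force: [0.5, -0.4, -0.2]
width: 0.0497
gripper_force: 0.0
time_s: 19.68
tool_pos: [0.5176, 0.255, 0.0088]
tcp_rot: [-0.0, 0.997, 0.078, 0.0]
contact_force: [0.2, -0.9, 2.1]
width: 0.0151
gripper_force: 41.0
time_s: 20.1
tool_pos: [0.5176, 0.255, 0.1408]
tcp_rot: [-0.0, 0.997, 0.078, 0.001]
contact_force: [1.2, 0.5, -0.1]
width: 0.0152
gripper_force: 40.7
pos [517.6 255.  140.8] shift [-60.4 339.8 130.6] turn [-0.  -0.1  0.1] j6 1.83
```

```bash
python3 -m pendant '[10,-7,37,0,0,0,0,10,-13,75,0,0,0,0,10,-20,113,0,0,0,0,10,-27,151,0,0,0,0,10,-34,189,0,0,0,0]'
python3 -m pendant '[10,-7,38,0,0,0,0,10,-13,76,0,0,0,0,10,-20,114,0,0,0,0,10,-26,151,0,0,0,0,10,-26,151,0,0,0,0]'
python3 -m pendant '[10,0,0,0,0,0,0,10,0,0,0,0,0,0]'
python3 - <<'E'
from h import *
f=grab("wrist"); cv2.imwrite("pics/w7.png",f["frame"][:,:,::-1])
for t in (180,): boards(f,t)
goto(.5111,-.09,.010,98.9)
E
```

```text
time_s: 20.52
tool_pos: [0.5124, 0.0613, 0.1382]
tcp_rot: [0.0, 0.997, 0.079, -0.0]
contact_force: [1.9, 0.8, -0.8]
width: 0.0153
gripper_force: 40.6
time_s: 20.93
tool_pos: [0.5107, -0.0963, 0.1384]
tcp_rot: [0.002, 0.997, 0.076, 0.0]
contact_force: [0.6, 0.3, -0.4]
width: 0.0157
gripper_force: 40.7
time_s: 21.1
tool_pos: [0.5106, -0.0903, 0.138]
tcp_rot: [-0.0, 0.997, 0.078, -0.0]
contact_force: [-0.7, 0.3, -1.0]
width: 0.0153
gripper_force: 40.7
board 180 [323. 165.] (array([511.2, -90.2]), 8.9, array([106.8, 135.7]))
board 180 [550. 166.] (array([ 549.8, -276.9]), 11.0, array([107. , 136.6]))
board 180 [ 94. 142.] (array([511.3,  98.4]), 170.5, array([106.7, 136.8]))
pos [510.7 -89.6 138. ] shift [  0.5   0.5 128. ] turn [-0.   0.   0.1] j6 1.19
```

View pics/w7.png

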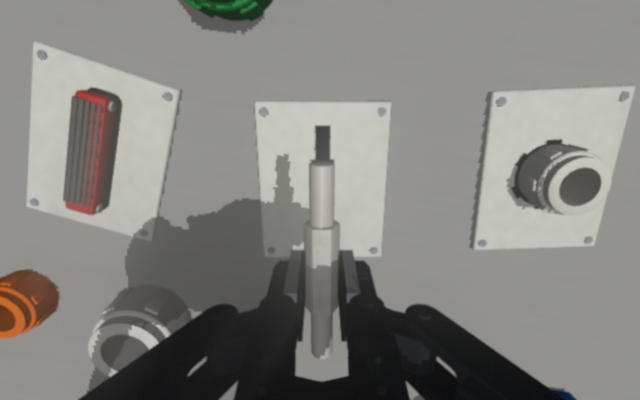

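The pin gauge is held, ends at (322,160) and (320,358), above its board's silhouette.

Run:
```python
from h import *
f=grab("wrist"); o=manip.get_obs(); p=o["tool_pos"]
for z in (.0017,.0037,.0057):
    a,b=plane(f,[[322,160.5],[320.5,358]],p[2]+z); d=a-b; c=(a+b)/2
    print(z,np.linalg.norm(d),"yaw",np.degrees(np.arctan2(d[1],d[0])),"offset tool mm",(rot(o).T@np.r_[c-p[:2],0])*1000)
goto(.5111,-.09,.009,98.9)
```

```text
0.0017 0.10758231029209835 yaw 8.588038076004691 offset tool mm [-1.41923037e+00 -4.40315442e-01  1.20899996e-03]
0.0037 0.10606437453439516 yaw 8.588038076004697 offset tool mm [-2.06949895e-01 -4.33658500e-01  4.31924861e-04]
0.0057 0.10454643877669208 yaw 8.588038076004693 offset tool mm [ 1.00533058e+00 -4.27001557e-01 -3.45150237e-04]
pos [510.8 -89.3 138.1] shift [  0.3   0.9 129.1] turn [-0.   0.   0.2] j6 1.19
```

```bash
python3 -m pendant '[10,0,1,35,0,0,0,10,0,1,70,0,0,0,10,0,1,95,0,0,0,10,0,1,110,0,0,0,10,0,1,119,0,0,0]'
python3 -m pendant '[10,0,0,1,0,0,0,10,0,0,2,0,0,0,10,0,0,3,0,0,0,10,0,0,3,0,0,0,10,0,0,3,0,0,0]'
python3 -c "
from h import *
goto(.511,-.09,.009,98.9)"
```

```text
time_s: 21.62
tool_pos: [0.5091, -0.0893, 0.0167]
tcp_rot: [-0.001, 0.997, 0.08, -0.002]
contact_force: [0.4, -0.2, -0.7]
width: 0.0154
gripper_force: 40.6
time_s: 22.03
tool_pos: [0.5124, -0.0916, 0.0178]
tcp_rot: [0.0, 0.997, 0.078, 0.001]
contact_force: [-0.1, -0.0, -1.8]
width: 0.0154
gripper_force: 40.6
pos [512.4 -91.6  17.8] shift [-1.2 -1.8  8.8] turn [ 0.1 -0.1  0.1] j6 1.19
```

```bash
python3 -m pendant '[10,-1.5,-1.5,2,0,0,0,10,-1.5,-1.5,4,0,0,0,10,-1.5,-1.5,6,0,0,0,10,-1.5,-1.5,7,0,0,0,10,-1.5,-1.5,7,0,0,0]'
python3 -m pendant '[10,0,0,0.7,0,0,0,10,0,0,1.4,0,0,0,10,0,0,1.4,0,0,0,10,0,0,1.4,0,0,0]'
python3 -c "
from h import *
goto(.511,-.09,.009,98.9)"
```

```text
time_s: 22.45
tool_pos: [0.5091, -0.0902, 0.0091]
tcp_rot: [-0.0, 0.997, 0.078, -0.0]
contact_force: [0.2, 0.7, -0.5]
width: 0.0155
gripper_force: 40.6
time_s: 22.78
tool_pos: [0.5094, -0.0903, 0.0087]
tcp_rot: [-0.0, 0.997, 0.078, -0.0]
contact_force: [-3.1, -0.1, 5.5]
width: 0.0157
gripper_force: 41.5
pos [509.4 -90.3   8.7] shift [ 1.6  0.  -0.3] turn [-0.   0.   0.1] j6 1.19
```

```bash
python3 -m pendant '[25,0,0,0,0,0,0,40,0,0,0,0,0,0,50,0,0,0,0,0,0,50,0,0,0,0,0,0]'
python3 -m pendant '[50,0,0,-20,0,0,0,60,0,0,-60,0,0,0,85,0,0,-100,0,0,0,85,0,0,-140,0,0,0,85,0,0,-180,0,0,0]'
python3 -m pendant '[85,-30,0,-20,0,0,0,85,-50,0,-40,0,0,0,85,-50,0,-40,0,0,0,85,-50,0,-40,0,0,0,85,-50,0,-40,0,0,0]'
python3 - <<'E'
from h import *
f=grab("wrist"); im=f["frame"]; boards(f,180)
outs=[]; k=5
for c,yaw,w,l,z in (((.5111,-.09),8.9,.017,.100,.0125),((.5111,.0978),-9.5,.0255,.100,.019)):
    u=np.array([np.cos(np.radians(yaw)),np.sin(np.radians(yaw))]); v=np.array([-u[1],u[0]])
    a=proj(f,[[*c,.01]])[0].astype(int); x0,y0=a-[39,58]
    big=cv2.resize(im[y0:y0+116,x0:x0+78],None,fx=k,fy=k,interpolation=cv2.INTER_CUBIC)
    for ww,ll,zz,col in ((w,l,z,(0,0,255)),(.019 if w<.02 else .028,.102,.005,(0,255,0))):
        q=[np.r_[np.array(c)+sx*u*ll/2+sy*v*ww/2,zz] for sx,sy in ((1,1),(1,-1),(-1,-1),(-1,1))]
        p=((proj(f,q)-[x0,y0]+.5)*k).astype(np.int32); cv2.polylines(big,[p],True,col,1)
    outs.append(big)
cv2.imwrite("pics/fin.png",np.hstack(outs)[:,:,::-1])
E
```

```text
time_s: 23.12
tool_pos: [0.5095, -0.0902, 0.0079]
tcp_rot: [0.0, 0.997, 0.078, -0.0]
contact_force: [0.2, 0.2, 0.6]
width: 0.0497
gripper_force: 0.0
time_s: 23.53
tool_pos: [0.509, -0.0901, 0.1896]
tcp_rot: [-0.0, 0.997, 0.078, -0.0]
contact_force: [0.9, -0.7, -0.2]
width: 0.0851
gripper_force: 0.0
time_s: 23.95
tool_pos: [0.4601, -0.0979, 0.2274]
tcp_rot: [-0.0, 0.997, 0.078, 0.0]
contact_force: [-0.7, -0.8, -0.6]
width: 0.0849
gripper_force: 0.0
board 180 [322. 113.] (array([511.5, -90.1]), 8.9, array([106.6, 135.8]))
board 180 [505.  96.] (array([ 550.1, -276.2]), 11.0, array([105.8, 136.3]))
```

View pics/fin.png

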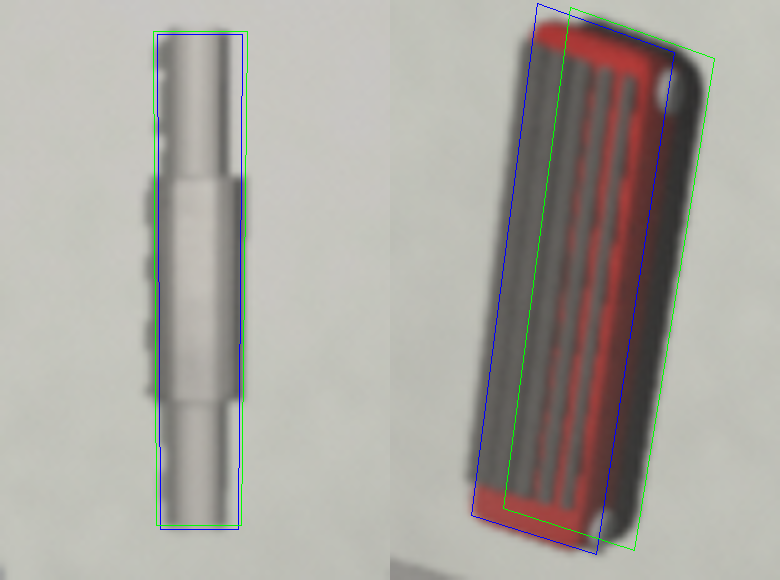

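Everything is in place. The pin gauge matches its predicted outline. The hex keys lie parallel to their silhouette and are centred to about 1 mm. The nut was checked earlier. Handing in.

```bash
python3 -c "
from bench import manip
print(manip.sign_off())"
```

```text
the job is handed in; nothing more can be done
None
```

The collar nut, hex keys and pin gauge are each back on their own silhouette, centred to about 1 mm in the wrist-camera checks; I handed the job in at about 24 s, the arm went nowhere near either bottle, and the one rough moment was setting the pin gauge on the mat at 75 N.

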